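# Put the shaker away and close the topping case

### The arm

A 6-joint arm with a two-finger parallel gripper is mounted at the origin on the work surface. World frame = base frame: x ahead of the robot, y to its left, z up, the work surface at z = 0. Lengths are in m, angles in rad, forces in N, time in s.
With the tool pointing down it reaches from about 0.4 to 0.825 m from the base axis. Payload 7 kg.
Tool frame: the origin (TCP) lies at the very end of the fingers, on their centre line; the grasp point (between the pads) lies 19 mm behind it; z points along the fingers, y is the line along which they close (so a half turn about z gives the same grasp; the last joint's range is limited). The gripper opens to 88 mm and grips with 3 to 60 N. Pads are 19 mm wide; open, the fingers measure 130 mm over their backs; the gripper's body (78 mm by 193 mm) begins 47 mm behind the grasp point.
Start: joints at [-0.91, 0.359, 0.012, 0, -1.224, -0.288], TCP at [0.246, -0.629, 0.227] pointing down, gripper open.
Joint ranges: [-3.07, 3.07], [-1.43, 2.12], [-1.02, 1.25], [-3.03, 1.67], [-3.05, -0], [-3.03, 3.03]. Speed limits (rad/s): [2.39, 2.39, 3.01, 3.14, 3.14, 3.14].

### API

Orientations are given as a unit quaternion [x, y, z, w].
In Python, from cell import env, vision, sign_off, models gives the robot as it stands.
- The arm moves only by the tool jog_arm, never from a script. Its argument "plan" is text: rows parted by semicolons, each of 5 numbers parted by spaces: the shift along the tool's x, y, z in mm, then the turn about the tool's z in rad, then the gripper's target within -1 to 1 (shut at 1, half-way at 0, fully open at -1). A call has exactly 8 rows; each row is the pose to reach, as a shift and turn from the pose commanded when the call began, along the tool's axes at that moment; what a row does not reach only later rows make up. A row lasts 1/8 s, in which the tool goes at most 62.5 mm and 10.7 degrees, less where a joint would pass 70% of its speed; a pose out of reach is approached as far as the arm can. A call with a gripper value outside its range is refused whole. The fingers move at their own pace and stop on an object; the grip force is fixed at half the most. Time passes only in rows, so rows that repeat a pose let the fingers close, or fill a call up. It gives the time, the measured TCP pose, the force, the opening and the grip force at its end, in the units of the state.
- env.get_obs(): the state, without advancing time (a new reading comes with each control period).
- vision.get_image(name): name is "side" or "top"; returns a dict with "frame" (384x512x3 uint8, red, green, blue), "z_map" (384x512 float32, m along the optical axis (not along the pixel's ray), 0 where there is no reading), "intrinsics" (3x3 intrinsics, pixels), "view" (4x4, takes a point from world to camera coordinates). Camera axes: x right, y up, looking along -z (the intrinsics and any distortion apply to the point x, -y, -z); pixel columns grow to the right and rows downward; lengths in m; the calibration is good to about 2 mm. A picture is of the moment at which its call begins.
- sign_off(): hands the job in; it is judged then, once.
Trained networks look in a picture, given as the dict that the camera call returned (one of the last four; its "shot" number tells which), for a name from the list of things; names that differ only in an ending like _2 or _b are one class to them, and where a whole thing is asked for, a point or a joint stands for the part that bears it (a point fixed in the world has none). Each returns a list of dicts, best first, with "p" (0 to 1); they miss things now and then, are a little off and sometimes report something else, mostly with a low value. They report only what shows in the picture. A call takes as long as a camera call. They do not tell look-alikes from the thing itself.
- models.trace(picture, thing): "region" (384x512 bool, what is visible of it) and "xy" ([column, row] in pixels, amid what is visible of it).
The state is a dict: "time": time; "joints": joint angles; "joint_vel": joint speeds; "joint_efforts": joint torques, N m; "position": TCP position; "tool_rot": TCP orientation; "force": force on the tool from outside, world axes, zero at the start; "wrist_torque": the same for the moment, N m; "opening": finger opening in m; "finger_force": force on a finger pad.
Only numpy, scipy, OpenCV 4.12 (cv2) and the standard library are available. Lean on these libraries where they do the work, as an engineer would, in place of code of your own. Each camera call takes 0.05 s, during which the arm holds its last target. There are 200 camera calls.

### The job

Stand the steel shaker upright on the slatted rack in the free well of the countertop topping case and let go of it. Then slide the case's hatch shut along its runners and press it home against the rubber seal with a firm, steady push of about 15 newtons, held for a moment, so that it stays snug on the seal; over 20 newtons on the seal crushes it. Leave the jar in the other well and the two pots beside the shaker where they are.

Things in the scene. Friction and masses are not known exactly. Their poses are not given: they have to be found in the camera images.
- shaker: plain steel seasoning shaker, a cylinder 44 mm in diameter with a domed top, 85 mm high in all (straight sides up to 70 mm), about 0.18 kg, standing on the counter to the robot's left among two other pots. Origin at the centre of its underside, z up along it.
- case: steel countertop topping case, 230 (its x) x 460 (its y) x 135 mm high, fixed; origin at the centre of its underside, z up. Two open wells, each 104 (x) x 208 (y) mm, centred at x = -55 and +55, y = -114 mm, floor 30 mm above the origin; the 6 mm wall between them rises to 90. The +y half is closed, top at 135. End frames at y = -230 and +230 mm rise to 165 mm; runners at x = -111 and +111 rise to 153.
- frame (a point): middle of the inner (+y) face of the case's -y end frame, at y = -214, z = 140 mm in the case's frame, axes as the case's. A black rubber seal, 10 mm thick, on an adjustable bar stands before this face at the hatch's height and is what the hatch closes on: the seal's face is 8 to 28 mm from here towards +y (set differently each time, not measured) and gives about 1 mm per 14 N.
- rack: slatted aluminium rack, 84 x 150 x 4 mm, lying on the floor of the free well (either of the two wells; the other holds an amber glass jar). Origin at the centre of its underside; axes as the case's.
- hatch: flat steel hatch with two clear panes, 206 (x) x 210 (y) x 8 mm, sliding along the case's y on the case's top. Origin at the centre of its underside, 136 mm above the counter; axes as the case's. It starts open, its origin at y = +65 to +90 mm in the case's frame; it closes towards -y, its -y edge meeting the seal with its origin at y = -101 to -81. It drags with about 4 N, on top of the force on the seal, and stays where left.
- pull (a point): middle of the top edge of the upright steel pull plate on the middle of the hatch, 44 mm above the hatch's origin; the plate is 100 mm along x, 12 mm thick along y, and rises 36 mm above the hatch's top face.
- tin: amber glass jar with a steel lid, 60 dia x 75 high, standing in the other well of the case; a bystander, origin at the centre of its underside
- crock: white open ceramic bowl, 72 rim dia x 55 high, on the counter; a bystander, origin at the centre of its underside
- tub: white closed round ceramic jar with a white lid, 68 dia x 60 high, on the counter; a bystander, origin at the centre of its underside
Not all that is in view belongs to the job. Leave any blue look-alike of the shaker alone.

How it is judged:
On the way, in this order (a step that is already met when the one before it is completed fails the run):
1. the shaker stands upright on the rack in the free well, released and at rest, the hatch still open (horizontal distance between shaker and rack below 0.055 m and z of shaker in the frame of rack between 0.001 and 0.012 m and angle between shaker's own z axis and vertical below 0.12 rad and contact force between the fingers and shaker below 0.2 N and linear speed of shaker below 0.02 m/s and y of hatch in the frame of case above 0.03 m), for 0.3 s.
2. the hatch is pressed on the seal with at least 6 N (contact force between hatch and case above 6 N), for 0.3 s.
At the end, for the whole second after the job is handed in: The shaker stands upright (within 7 degrees) on the rack in its well, and the hatch has been pressed on the seal with 6 to 20 N for 0.3 s and rests there, let go, still touching the seal (over 1 N) and at rest (horizontal distance between shaker and rack below 0.055 m and z of shaker in the frame of rack below 0.012 m and angle between shaker's own z axis and vertical below 0.12 rad and contact force between hatch and case above 1 N and y of hatch in the frame of case below -0.079 m and linear speed of hatch below 0.005 m/s and linear speed of shaker below 0.02 m/s).
It fails at once if the seal is pressed with more than 20 N (contact force between hatch and case above 20 N).
It fails at once if a bystander is shifted by more than 25 mm or tipped over (distance of any of tin, crock, tub from where it was at the start of the episode above 0.025 m or angle between any of tin, crock, tub's own z axis and vertical above 0.4 rad).
It also fails if it takes over 72 s, if anything falls off the work surface, if the arm or the gripper's body presses on something with over 40 N, if the wrist force passes 120 N, or if a joint passes its speed limit or range.

## Working session

There is one attempt and no reset: what is moved stays moved. The work goes in short steps, Python scripts to look and compute and a tool call to move; the robot and the scene stay as the last step left them, time stands still between calls to the robot, and variables do not carry over. Pictures are saved under pics/ and viewed, at most 10 in all, crops included, and the job is handed in when it is done.

Besides the shell and the picture viewer there is one more tool, called after ">>>" as name(argument=value, ...) on one line, values as JSON. jog_arm: Moves the arm, as the interface text tells. Its arguments: {"type":"object","properties":{"plan":{"type":"string"}},"required":["plan"]}

```bash
ls; mkdir -p pics; cat > h.py <<'E'
import numpy as np, cv2
from cell import env, vision, sign_off, models
def pts(im):
    K=np.array(im["intrinsics"]);z=im["z_map"];v,u=np.mgrid[0:z.shape[0],0:z.shape[1]]
    x=(u-K[0,2])/K[0,0]*z;y=(v-K[1,2])/K[1,1]*z
    c=np.stack([x,-y,-z,np.ones_like(z)],-1)
    w=c@np.linalg.inv(np.array(im["view"])).T
    w[z<=0]=np.nan
    return w[...,:3]
E
python3 - <<'E'
from h import *
o=env.get_obs();print({k:np.round(v,3) for k,v in o.items()})
for n in("side","top"):
    im=vision.get_image(n);print(n,{k:(v if np.size(v)<30 else 0) for k,v in im.items()})
    cv2.imwrite(f"pics/{n}0.png",im["frame"][...,::-1])
    P=pts(im)
    for t in "shaker case rack hatch pull tin crock tub".split():
        for r in models.trace(im,t)[:3]:
            m=r["region"];q=P[m];print(n,t,round(r["p"],2),np.round(r["xy"]),m.sum(),np.round(np.nanmedian(q,0),3),np.round(np.nanpercentile(q,[2,98],axis=0),3).tolist())
E
```

```text
pics
{'time': np.float64(0.0), 'joints': array([-0.91 ,  0.359,  0.011, -0.   , -1.224, -0.288]), 'joint_vel': array([ 0.002,  0.001,  0.001, -0.   ,  0.   ,  0.002]), 'joint_efforts': array([-1.0000e-03, -5.8272e+01,  2.9305e+01,  6.9970e+00,  7.0000e-03,
       -0.0000e+00]), 'position': array([ 0.246, -0.628,  0.226]), 'tool_rot': array([-0.185,  0.983,  0.001, -0.   ]), 'force': array([-0.285, -0.506,  0.416]), 'wrist_torque': array([-0.013,  0.021,  0.016]), 'finger_force': np.float64(0.0), 'opening': np.float64(0.088)}
side {'frame': 0, 'z_map': 0, 'intrinsics': array([[350.79628636,   0.        , 253.88778323],
       [  0.        , 350.79628636, 192.60246359],
       [  0.        ,   0.        ,   1.        ]]), 'view': array([[-0.7942057 ,  0.60758416, -0.00887692,  0.41488096],
       [-0.51808929, -0.669444  ,  0.53237977,  0.24367479],
       [ 0.31752291,  0.42741809,  0.84645908, -1.0815367 ],
       [ 0.        ,  0.        ,  0.        ,  1.        ]]), 'shot': 1}
side shaker 0.74 [327. 351.] 604 [0.637 0.378 0.078] [[0.612, 0.358, 0.007], [0.65, 0.397, 0.086]]
side s
[... 2173 characters left out ...]
]]
top hatch 0.65 [143. 192.] 398 [0.554 0.27  0.075] [[0.537, 0.258, 0.01], [0.576, 0.297, 0.085]]
top hatch 0.48 [351. 186.] 9782 [ 0.549 -0.24   0.092] [[0.425, -0.32, 0.027], [0.673, 0.135, 0.165]]
top pull 0.57 [269. 192.] 8994 [ 0.533 -0.022  0.142] [[0.437, -0.123, 0.139], [0.635, 0.08, 0.177]]
top tin 0.88 [347. 209.] 655 [ 0.501 -0.203  0.103] [[0.476, -0.234, 0.03], [0.533, -0.182, 0.106]]
top crock 0.57 [156. 248.] 741 [0.421 0.261 0.026] [[0.389, 0.22, -0.002], [0.453, 0.286, 0.055]]
top crock 0.54 [340. 163.] 1137 [ 0.617 -0.207  0.033] [[0.569, -0.272, 0.027], [0.656, -0.143, 0.036]]
top tub 0.67 [110. 230.] 767 [0.465 0.357 0.058] [[0.436, 0.334, 0.005], [0.495, 0.393, 0.061]]
```

```bash
python3 - <<'E'
import cv2
a=cv2.imread("pics/side0.png");b=cv2.imread("pics/top0.png")
cv2.imwrite("pics/side0c.png",cv2.resize(a[200:384,230:430],None,fx=3,fy=3))
E
```

```text
(no output)
```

View pics/top0.png

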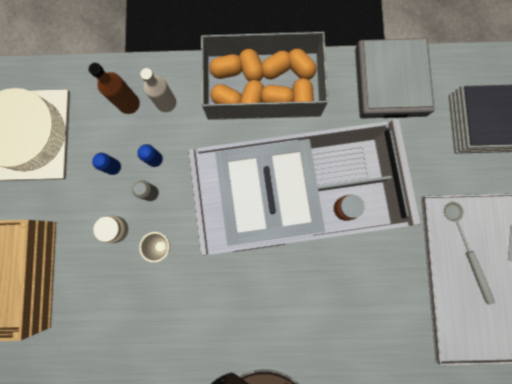

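View pics/side0c.png

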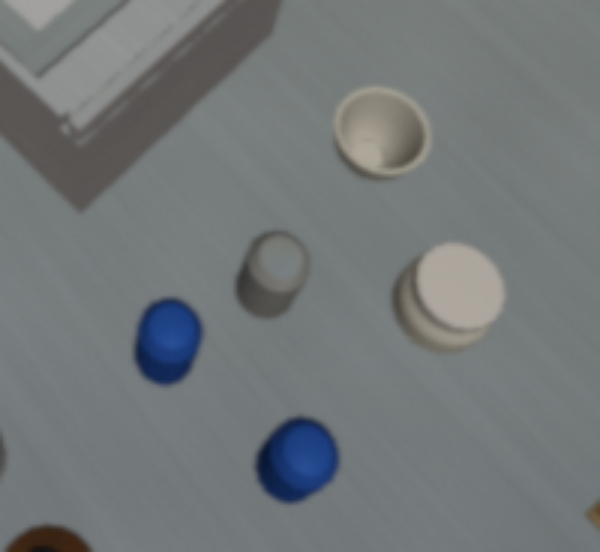

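The look-alikes, by position in the top view, are the blue cylinders at (147,157) and (105,161). The grey steel one at (146,189), side view (323,290), is the target, and the crop confirms it is plain steel. The jar is in the near (-x) well at (347,209), so the free well with the rack is the far one at (342,164). Next I'll fit the poses.

```bash
cat >> h.py <<'E'
from scipy.optimize import least_squares
from scipy.spatial.transform import Rotation as R
def rect(q):
    (c,s,a)=cv2.minAreaRect((q[:,:2]*1000).astype(np.float32)); return np.round(c,1),np.round(s,1),round(a,2)
def rel(p,yaw):
    """tool-frame shift mm and turn (tool y axis brought along world direction yaw, mod pi) to world p"""
    o=env.get_obs();r=R.from_quat(o["tool_rot"]);M=r.as_matrix()
    d=M.T@(np.array(p)-o["position"])*1000
    y=M[:,1];cur=np.arctan2(y[1],y[0]);t=-(yaw-cur);t=(t+np.pi/2)%np.pi-np.pi/2
    print("t",round(float(o["time"]),2),"pos",np.round(o["position"],4),"shift",np.round(d,1),"turn",round(t,3),"F",np.round(o["force"],2),"open",round(float(o["opening"]),4))
E
python3 - <<'E'
from h import *
for n in("side","top"):
    im=vision.get_image(n);P=pts(im)
    for r in models.trace(im,"shaker"):
        q=im["frame"][r["region"]].mean(0)
        if q[2]>1.4*q[0]: continue
        p=P[r["region"]];p=p[(p[:,2]>.02)&(p[:,2]<.068)]
        f=least_squares(lambda c:np.hypot(*(p[:,:2]-c).T)-.022,[.56,.278],loss="soft_l1",f_scale=.002)
        print(n,"shaker",r["p"],f.x,len(p))
    g=lambda lo,hi,xl=(.38,.72),yl=(-.36,.18):P[(P[...,2]>lo)&(P[...,2]<hi)&(P[...,0]>xl[0])&(P[...,0]<xl[1])&(P[...,1]>yl[0])&(P[...,1]<yl[1])]
    m=models.trace(im,"hatch")[0]["region"];p=P[m]
    print("hatch",rect(p[(p[:,2]>.139)&(p[:,2]<.147)]),"pull",rect(p[p[:,2]>.172]))
    m=models.trace(im,"rack")[0]["region"];p=P[m];print("rack",rect(p[(p[:,2]>.026)&(p[:,2]<.038)]))
    p=g(.158,.170);print("frames",rect(p),len(p)); p=g(.146,.157);print("runners",rect(p),len(p))
    # profile along case y near middle
    t=np.deg2rad(6)
E
```

```text
side shaker 0.68 [0.55718494 0.27869032] 145
hatch (array([534.6, -22.9]), array([207.6, 211.8]), 6.51) pull (array([535.9, -22.3]), array([98.3, 12.7]), 6.23)
rack (array([ 601.6, -239.7]), array([60.3, 71.8]), 11.88)
frames (array([543.3, -92.6]), array([229.3, 460.9]), 6.75) 1171
runners (array([542.7, -90. ]), array([232. , 456.3]), 6.64) 2259
hatch (array([535.9, -21.9]), array([206.4, 210.2]), 6.78) pull (array([535.5, -21.8]), array([97.7, 12.1]), 6.81)
rack (array([ 613.3, -207.5]), array([ 84.6, 133.4]), 6.71)
frames (array([544.1, -91.4]), array([229.3, 459.6]), 6.64) 1407
runners (array([543.4, -84.1]), array([230.6, 445.7]), 6.72) 2434
```

```bash
python3 - <<'E'
from h import *
rel([.557,.279,.2],1.687)
M=R.from_quat(env.get_obs()["tool_rot"]).as_matrix();print(M.round(3))
for n in ("side","top"):
    im=vision.get_image(n);P=pts(im);c=np.array([.5437,-.092]);d=P[...,:2]-c
    t=.116;X=d[...,0]*np.cos(t)+d[...,1]*np.sin(t);Y=-d[...,0]*np.sin(t)+d[...,1]*np.cos(t)
    for y in np.arange(-.232,-.166,.004):
        s=(abs(X)<.09)&(abs(Y-y)<.002)&(P[...,2]>.1); print(n,round(y,3),s.sum(),np.round(np.percentile(P[s][:,2],[10,50,95]),3) if s.sum()>3 else "")
    g=(P[...,0]>.52)&(P[...,0]<.6)&(P[...,1]>.24)&(P[...,1]<.32)&(P[...,2]>.06);p=P[g]
    print(n,"shaker top centre",len(p),(p[:,:2].min(0)+p[:,:2].max(0))/2,np.ptp(p,axis=0))
E
```

```text
t 1.3 pos [ 0.2458 -0.6286  0.2266] shift [-620.4  732.    26.5] turn 0.257 F [ 0.43  0.77 -0.68] open 0.0875
[[-0.931 -0.364  0.   ]
 [-0.364  0.931 -0.   ]
 [-0.    -0.    -1.   ]]
side -0.232 3 
side -0.228 52 [0.164 0.164 0.166]
side -0.224 73 [0.164 0.165 0.167]
side -0.22 376 [0.103 0.114 0.166]
side -0.216 413 [0.11  0.155 0.166]
side -0.212 139 [0.149 0.152 0.164]
side -0.208 68 [0.148 0.15  0.151]
side -0.204 215 [0.139 0.147 0.151]
side -0.2 65 [0.142 0.146 0.151]
side -0.196 0 
side -0.192 0 
side -0.188 0 
side -0.184 0 
side -0.18 0 
side -0.176 0 
side -0.172 0 
side -0.168 0 
side shaker top centre 375 [0.55869873 0.27943174] [0.04250277 0.0417207  0.02711781]
top -0.232 0 
top -0.228 85 [0.162 0.163 0.165]
top -0.224 157 [0.162 0.164 0.166]
top -0.22 162 [0.162 0.164 0.166]
top -0.216 224 [0.156 0.163 0.166]
top -0.212 359 [0.146 0.152 0.163]
top -0.208 135 [0.147 0.149 0.15 ]
top -0.204 171 [0.147 0.149 0.151]
top -0.2 177 [0.14  0.145 0.149]
top -0.196 0 
top -0.192 0 
top -0.188 0 
top -0.184 0 
top -0.18 0 
top -0.176 0 
top -0.172 0 
top -0.168 0 
top shaker top centre 277 [0.55781448 0.27965672] [0.04331169 0.04220469 0.02605515]
```

>>> jog_arm(plan="-35 42 0 0.03 -1; -75 89 0 0.06 -1; -115 136 0 0.1 -1; -155 183 0 0.13 -1; -195 230 0 0.16 -1; -235 277 0 0.2 -0.6; -275 324 0 0.23 -0.6; -310 366 0 0.257 -0.6")

```text
time: 2.4
position: [0.4017, -0.1729, 0.2271]
tool_rot: [-0.058, 0.998, -0.0, 0.001]
force: [1.0, -0.1, 0.6]
opening: 0.0707
finger_force: 0.0
```

```bash
python3 - <<'E'
from h import *
rel([.558,.279,.22],1.687)
E
```

```text
t 2.4 pos [ 0.4017 -0.1729  0.2271] shift [-207.3  430.9    7.3] turn -0.001 F [ 1.02 -0.13  0.56] open 0.0707
```

>>> jog_arm(plan="-26 54 0 0 -0.6; -52 108 0 0 -0.6; -78 162 0 0 -0.6; -104 216 0 0 -0.6; -130 270 0 0 -0.6; -156 324 0 0 -0.6; -182 378 0 0 -0.6; -207 431 0 0 -0.6")

```text
time: 3.4
position: [0.5575, 0.2792, 0.2267]
tool_rot: [-0.058, 0.998, 0.0, 0.0]
force: [0.8, -0.8, -0.1]
opening: 0.0704
finger_force: 0.0
```

```bash
python3 - <<'E'
from h import *
rel([.558,.279,.054],1.687)
im=vision.get_image("side")
cv2.imwrite("pics/s2.png",cv2.resize(im["frame"][150:384,200:450,::-1],None,fx=2,fy=2))
E
```

```text
t 3.4 pos [0.5575 0.2792 0.2267] shift [ -0.4  -0.3 172.7] turn -0.0 F [ 0.82 -0.82 -0.11] open 0.0704
```

View pics/s2.png

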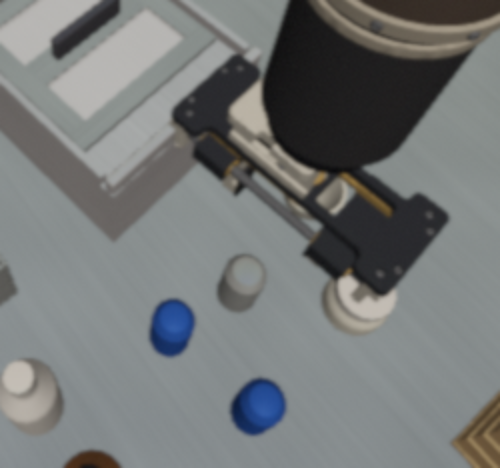

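The crop shows the open gripper above the grey shaker, which is at crop pixel (242,282). The blue ones are at (172,325) and (260,405). I'll go down and grip.

>>> jog_arm(plan="0 0 50 0 -0.6; 0 0 100 0 -0.6; 0 0 140 0 -0.6; 0 0 165 0 -0.6; 0 0 175 0 -0.6; 0 0 175 0 -0.6; 0 0 175 0 1; 0 0 175 0 1")

```text
time: 4.45
position: [0.5576, 0.2776, 0.0528]
tool_rot: [-0.058, 0.998, 0.001, 0.001]
force: [-0.8, -0.1, -0.5]
opening: 0.0554
finger_force: 0.0
```

>>> jog_arm(plan="0 0 0 0 1; 0 0 0 0 1; 0 0 -5 0 1; 0 0 -30 0 1; 0 0 -80 0 1; 0 0 -130 0 1; 0 0 -175 0 1; 0 0 -175 0 1")

```text
time: 5.45
position: [0.5585, 0.2781, 0.231]
tool_rot: [-0.058, 0.998, 0.002, 0.003]
force: [-1.2, -0.8, -3.1]
opening: 0.0433
finger_force: 30.0
```

```bash
python3 - <<'E'
from h import *
rel([.610,-.185,.227],1.687)
im=vision.get_image("side");P=pts(im)
for r in models.trace(im,"shaker"):
    q=P[r["region"]];print(r["p"],im["frame"][r["region"]].mean(0).round(),np.nanpercentile(q,[2,50,98],axis=0).round(3).tolist())
E
```

```text
t 5.45 pos [0.5585 0.2781 0.231 ] shift [   2.5 -465.9    2.3] turn -0.0 F [-1.18 -0.77 -3.13] open 0.0433
0.86 [ 37.  66. 122.] [[0.613, 0.358, 0.007], [0.637, 0.378, 0.078], [0.65, 0.397, 0.086]]
0.84 [105. 105. 101.] [[0.55, 0.261, 0.182], [0.574, 0.284, 0.242], [0.581, 0.3, 0.264]]
```

>>> jog_arm(plan="0 -20 -30 0 1; 0 -78 -40 0 1; 0 -136 -40 0 1; 0 -194 -40 0 1; 1 -252 -40 0 1; 2 -310 -40 0 1; 2 -368 -40 0 1; 2 -420 -40 0 1")

```text
time: 6.55
position: [0.6025, -0.1422, 0.2643]
tool_rot: [-0.058, 0.998, 0.0, -0.002]
force: [1.2, -0.3, -2.4]
opening: 0.0435
finger_force: 30.0
```

>>> jog_arm(plan="0 -30 0 0 1; 0 -46 0 0 1; 0 -46 0 0 1; 0 -46 0 0 1; 0 -46 0 0 1; 0 -46 0 0 1; 0 -46 0 0 1; 0 -46 0 0 1")

```text
time: 7.55
position: [0.6089, -0.1857, 0.2667]
tool_rot: [-0.058, 0.998, 0.0, 0.0]
force: [0.5, -0.0, -2.9]
opening: 0.0434
finger_force: 30.0
```

```bash
python3 - <<'E'
from h import *
rel([.610,-.185,.087],1.687)
for n in("top","side"):
    im=vision.get_image(n);P=pts(im)
    cv2.imwrite(f"pics/{n}3.png",im["frame"][...,::-1])
    for r in models.trace(im,"shaker"):
        q=P[r["region"]];print(n,r["p"],r["xy"],im["frame"][r["region"]].mean(0).round(),np.nanpercentile(q,[2,50,98],axis=0).round(3).tolist())
cv2.imwrite("pics/side3c.png",cv2.resize(im["frame"][60:300,60:360,::-1],None,fx=2,fy=2))
E
```

```text
t 7.55 pos [ 0.6089 -0.1857  0.2667] shift [ -1.1   0.6 179.7] turn -0.0 F [ 0.55 -0.02 -2.95] open 0.0434
top 0.68 [104.4, 161.1] [ 48.  79. 144.] [[0.607, 0.357, 0.001], [0.623, 0.368, 0.071], [0.645, 0.396, 0.085]]
top 0.56 [356.7, 126.7] [198. 201. 192.] [[0.619, -0.181, 0.296], [0.622, -0.18, 0.297], [0.625, -0.179, 0.298]]
top 0.56 [146.0, 154.3] [ 57.  97. 181.] [[0.625, 0.251, 0.033], [0.642, 0.267, 0.079], [0.664, 0.289, 0.086]]
side 0.87 [168.5, 114.9] [82. 81. 78.] [[0.594, -0.191, 0.217], [0.621, -0.169, 0.248], [0.631, -0.163, 0.292]]
side 0.83 [324.8, 350.2] [ 31.  56. 106.] [[0.611, 0.358, 0.008], [0.637, 0.378, 0.078], [0.65, 0.397, 0.086]]
side 0.7 [285.4, 311.2] [ 35.  60. 110.] [[0.627, 0.252, 0.0], [0.653, 0.274, 0.077], [0.668, 0.291, 0.086]]
```

View pics/side3c.png

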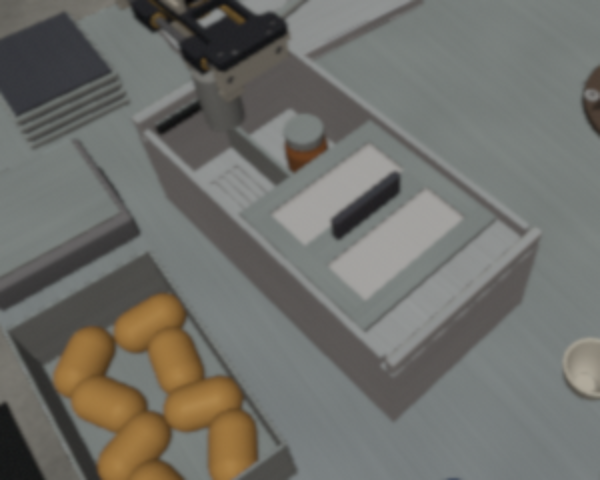

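The shaker hangs upright at crop (220,105), over the rack's well at (235,180). The seal is the black bar at (180,115). I'll lower it.

>>> jog_arm(plan="0 0 40 0 1; 0 0 85 0 1; 0 0 125 0 1; 0 0 155 0 1; 0 0 170 0 1; 0 0 176 0 1; 0 0 178 0 1; 0 0 178 0 1")

```text
time: 8.75
position: [0.6095, -0.186, 0.0896]
tool_rot: [-0.058, 0.998, -0.0, 0.001]
force: [0.7, -0.7, -2.4]
opening: 0.0429
finger_force: 30.0
```

>>> jog_arm(plan="0 0 0 0 1; 0 0 0 0 1; 0 0 0 0 1; 0 0 0 0 1; 0 0 0 0 1; 0 0 0 0 1; 0 0 0 0 1; 0 0 0 0 1")

```text
time: 9.75
position: [0.6089, -0.1859, 0.0885]
tool_rot: [-0.058, 0.998, -0.0, -0.0]
force: [-0.6, -1.0, -3.1]
opening: 0.043
finger_force: 30.0
```

>>> jog_arm(plan="0 0 0.5 0 1; 0 0 1 0 1; 0 0 1.5 0 1; 0 0 2 0 1; 0 0 2 0 1; 0 0 2 0 1; 0 0 2 0 1; 0 0 2 0 1")

```text
time: 10.75
position: [0.6089, -0.1859, 0.0866]
tool_rot: [-0.058, 0.998, 0.0, 0.0]
force: [-0.4, 0.2, -2.7]
opening: 0.0435
finger_force: 30.0
```

>>> jog_arm(plan="0 0 0.5 0 1; 0 0 1 0 1; 0 0 1.5 0 1; 0 0 1.5 0 1; 0 0 1.5 0 1; 0 0 1.5 0 1; 0 0 1.5 0 1; 0 0 1.5 0 1")

```text
time: 11.75
position: [0.6094, -0.1859, 0.0863]
tool_rot: [-0.058, 0.998, -0.0, 0.001]
force: [-1.8, 1.9, 6.7]
opening: 0.0429
finger_force: 30.0
```

Now touching, with about 9 N supported. I'll release, wait and withdraw.

>>> jog_arm(plan="0 0 -0.8 0 1; 0 0 -0.8 0 0; 0 0 -0.8 0 -0.3; 0 0 -0.8 0 -0.3; 0 0 -0.8 0 -0.3; 0 0 -0.8 0 -0.3; 0 0 -0.8 0 -0.3; 0 0 -0.8 0 -0.3")

```text
time: 12.75
position: [0.6089, -0.1859, 0.0858]
tool_rot: [-0.058, 0.998, 0.0, -0.0]
force: [-0.2, -0.7, -0.8]
opening: 0.057
finger_force: 0.0
```

>>> jog_arm(plan="0 0 -5 0 -0.3; 0 0 -20 0 -0.3; 0 0 -50 0 -0.3; 0 0 -90 0 -0.3; 0 0 -135 0 0; 0 0 -160 0 1; 0 0 -160 0 1; 0 0 -160 0 1")

```text
time: 13.75
position: [0.6086, -0.1858, 0.2461]
tool_rot: [-0.058, 0.998, 0.0, 0.0]
force: [0.5, -0.4, 0.1]
opening: 0.0224
finger_force: 0.0
```

```bash
python3 - <<'E'
from h import *
rel([.529,.035,.24],1.687)
for n in("side","top"):
    im=vision.get_image(n);P=pts(im)
    for r in models.trace(im,"shaker"):
        q=P[r["region"]];print(n,r["p"],r["xy"],im["frame"][r["region"]].mean(0).round(),np.nanpercentile(q,[2,50,98],axis=0).round(3).tolist())
    if n=="side": cv2.imwrite("pics/side4c.png",cv2.resize(im["frame"][60:260,80:330,::-1],None,fx=2,fy=2))
    p=P[(P[...,2]>.172)&(P[...,2]<.186)&(abs(P[...,0]-.535)<.07)&(abs(P[...,1]+.02)<.03)];print("pull",rect(p) if len(p)>5 else 0)
E
```

```text
t 13.75 pos [ 0.6086 -0.1858  0.2461] shift [ 53.6 228.5   6.1] turn -0.001 F [ 0.49 -0.41  0.09] open 0.0224
side 0.96 [283.7, 311.5] [ 34.  59. 111.] [[0.629, 0.251, 0.007], [0.654, 0.273, 0.077], [0.668, 0.29, 0.086]]
side 0.88 [183.4, 152.3] [104. 105. 102.] [[0.589, -0.214, 0.036], [0.615, -0.174, 0.108], [0.631, -0.163, 0.121]]
side 0.82 [327.9, 352.6] [ 31.  56. 106.] [[0.609, 0.358, 0.005], [0.636, 0.378, 0.078], [0.65, 0.397, 0.086]]
pull (array([536.2, -22.2]), array([97.1, 13.1]), 6.9)
top 0.91 [102.7, 163.2] [ 51.  81. 145.] [[0.607, 0.357, -0.002], [0.623, 0.368, 0.07], [0.646, 0.397, 0.085]]
top 0.88 [147.8, 155.6] [ 55.  87. 153.] [[0.625, 0.249, -0.002], [0.64, 0.262, 0.073], [0.667, 0.289, 0.085]]
top 0.55 [342.9, 159.0] [191. 193. 181.] [[0.595, -0.201, 0.108], [0.606, -0.195, 0.115], [0.617, -0.19, 0.119]]
pull 0
```

View pics/side4c.png

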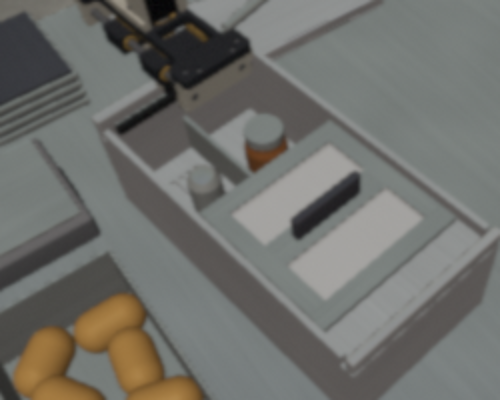

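The shaker now stands upright on the rack at crop (205,185), with its top at about z = 0.119. The hatch is still open. I'll go behind the pull with closed fingers.

>>> jog_arm(plan="12 50 0 0 1; 25 105 0 0 1; 38 160 0 0 1; 52 215 0 0 1; 54 228 0 0 1; 54 228 50 0 1; 54 228 88 0 1; 54 228 94 0 1")

```text
time: 14.95
position: [0.5274, 0.0334, 0.1493]
tool_rot: [-0.058, 0.998, -0.001, -0.003]
force: [-0.4, 0.2, 1.5]
opening: 0.0005
finger_force: 0.0
```

```bash
python3 - <<'E'
from h import *
rel([.5357-.1158*.027,-.022+.9933*.027,.152],1.687)
im=vision.get_image("side");P=pts(im)
cv2.imwrite("pics/side5c.png",cv2.resize(im["frame"][60:260,150:400,::-1],None,fx=2,fy=2))
E
```

```text
t 14.95 pos [0.5274 0.0334 0.1493] shift [ -1.9 -29.   -2.7] turn -0.001 F [-0.37  0.2   1.53] open 0.0005
```

View pics/side5c.png

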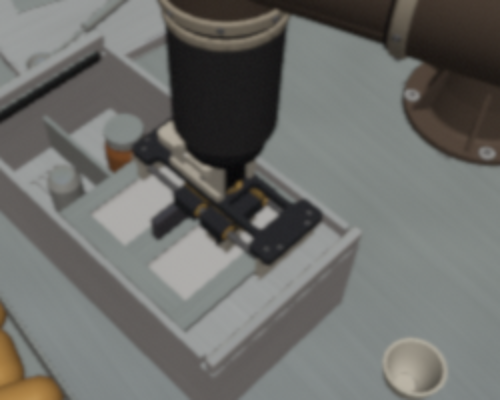

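The fingers are behind the pull plate, which is at crop (170,215). I'll push in stages.

>>> jog_arm(plan="0 -8 -2 0 1; -1 -16 -2 0 1; -2 -24 -2 0 1; -2 -32 -2 0 1; -2 -40 -2 0 1; -2 -48 -2 0 1; -2 -56 -2 0 1; -2 -64 -2 0 1")

```text
time: 16.0
position: [0.5385, -0.0294, 0.1541]
tool_rot: [-0.058, 0.998, 0.0, 0.0]
force: [-0.4, 4.2, 4.1]
opening: 0.0003
finger_force: 2.5
```

>>> jog_arm(plan="0 -10 0 0 1; 0 -20 0 0 1; 0 -30 0 0 1; 0 -40 0 0 1; 0 -50 0 0 1; 0 -60 0 0 1; 0 -70 0 0 1; 0 -80 0 0 1")

```text
time: 17.0
position: [0.5479, -0.1092, 0.1541]
tool_rot: [-0.058, 0.998, -0.0, 0.0]
force: [0.3, 4.7, 4.9]
opening: 0.0007
finger_force: 2.6
```

```bash
python3 - <<'E'
from h import *
rel([.5437+.1158*.067,-.092-.9933*.067,.152],1.687)
for n in("side","top"):
    im=vision.get_image(n);P=pts(im);c=np.array([.5437,-.092]);d=P[...,:2]-c
    t=.116;X=d[...,0]*np.cos(t)+d[...,1]*np.sin(t);Y=-d[...,0]*np.sin(t)+d[...,1]*np.cos(t)
    s=(abs(X)<.095)&(P[...,2]>.140)&(P[...,2]<.149)&(Y>-.192)&(Y<-.1);print(n,s.sum(),np.percentile(Y[s],[0.5,2,5]).round(4) if s.any() else "")
    s=(abs(X)<.095)&(P[...,2]>.136)&(P[...,2]<.1485)&(Y>-.206)&(Y<-.19);print(s.sum(),np.percentile(Y[s],[50,95,99]).round(4) if s.any() else "")
E
```

```text
t 17.0 pos [ 0.5479 -0.1092  0.1541] shift [  2.1 -49.4   2.1] turn -0.0 F [0.33 4.65 4.91] open 0.0007
side 578 [-0.1465 -0.1455 -0.1436]
120 [-0.2027 -0.2011 -0.2003]
top 640 [-0.1459 -0.1452 -0.1438]
146 [-0.2017 -0.2004 -0.2001]
```

>>> jog_arm(plan="0 -8 0 0 1; 0 -16 0 0 1; 0 -24 0 0 1; 0 -32 0 0 1; 0 -39 0 0 1; 0 -44 0 0 1; 0 -47 0 0 1; 0 -49 0 0 1")

```text
time: 18.1
position: [0.553, -0.1573, 0.1538]
tool_rot: [-0.058, 0.998, 0.0, -0.0]
force: [-1.5, 3.3, -1.4]
opening: 0.0006
finger_force: 1.9
```

```bash
python3 - <<'E'
from h import *
rel([.5437+.1158*.067,-.092-.9933*.067,.152],1.687)
for n in("side","top"):
    im=vision.get_image(n);P=pts(im);c=np.array([.5437,-.092]);d=P[...,:2]-c
    t=.116;X=d[...,0]*np.cos(t)+d[...,1]*np.sin(t);Y=-d[...,0]*np.sin(t)+d[...,1]*np.cos(t)
    for y in np.arange(-.206,-.186,.002):
        s=(abs(X)<.09)&(abs(Y-y)<.001)&(P[...,2]>.05); print(n,round(y,3),s.sum(),np.round(np.percentile(P[s][:,2],[10,50,90]),3) if s.sum()>3 else "", im["frame"][s].mean(0).round() if s.any() else "")
E
```

```text
t 18.1 pos [ 0.553  -0.1573  0.1538] shift [ 1.7 -1.   1.8] turn -0.001 F [-1.5   3.28 -1.38] open 0.0006
side -0.206 27 [0.147 0.15  0.151] [41. 42. 41.]
side -0.204 73 [0.139 0.147 0.151] [29. 30. 29.]
side -0.202 80 [0.14  0.145 0.149] [26. 26. 26.]
side -0.2 13 [0.142 0.144 0.148] [27. 27. 26.]
side -0.198 0  
side -0.196 1  [83. 85. 84.]
side -0.194 17 [0.143 0.143 0.144] [100. 102. 100.]
side -0.192 16 [0.143 0.144 0.145] [110. 114. 111.]
side -0.19 31 [0.143 0.144 0.146] [116. 121. 119.]
side -0.188 19 [0.143 0.144 0.145] [120. 126. 123.]
top -0.206 27 [0.147 0.149 0.151] [39. 39. 39.]
top -0.204 35 [0.147 0.148 0.15 ] [36. 35. 34.]
top -0.202 59 [0.14  0.145 0.149] [49. 46. 44.]
top -0.2 16 [0.142 0.146 0.149] [56. 52. 48.]
top -0.198 0  
top -0.196 0  
top -0.194 6 [0.141 0.142 0.143] [185. 188. 183.]
top -0.192 26 [0.142 0.143 0.145] [198. 203. 199.]
top -0.19 29 [0.142 0.143 0.145] [207. 213. 209.]
top -0.188 24 [0.142 0.143 0.144] [209. 216. 212.]
```

>>> jog_arm(plan="0 -0.5 0 0 1; 0 -1 0 0 1; 0 -1.5 0 0 1; 0 -2 0 0 1; 0 -2.5 0 0 1; 0 -3 0 0 1; 0 -3.3 0 0 1; 0 -3.5 0 0 1")

```text
time: 19.2
position: [0.5538, -0.1607, 0.154]
tool_rot: [-0.058, 0.998, -0.0, 0.0]
force: [-1.4, 3.7, 1.1]
opening: 0.0005
finger_force: 2.1
```

>>> jog_arm(plan="0 -0.1 0 0 1; 0 -0.2 0 0 1; 0 -0.3 0 0 1; 0 -0.4 0 0 1; 0 -0.5 0 0 1; 0 -0.6 0 0 1; 0 -0.7 0 0 1; 0 -0.8 0 0 1")

```text
time: 20.2
position: [0.5539, -0.1614, 0.154]
tool_rot: [-0.058, 0.998, -0.0, 0.0]
force: [1.5, 3.8, 3.4]
opening: 0.0007
finger_force: 2.2
```

>>> jog_arm(plan="0 -0.1 0 0 1; 0 -0.2 0 0 1; 0 -0.3 0 0 1; 0 -0.4 0 0 1; 0 -0.5 0 0 1; 0 -0.6 0 0 1; 0 -0.7 0 0 1; 0 -0.8 0 0 1")

```text
time: 21.2
position: [0.5539, -0.1622, 0.1539]
tool_rot: [-0.058, 0.998, -0.0, 0.0]
force: [1.3, 3.8, 3.8]
opening: 0.0004
finger_force: 2.3
```

>>> jog_arm(plan="0 -0.1 0 0 1; 0 -0.2 0 0 1; 0 -0.3 0 0 1; 0 -0.4 0 0 1; 0 -0.5 0 0 1; 0 -0.6 0 0 1; 0 -0.7 0 0 1; 0 -0.8 0 0 1")

```text
time: 22.2
position: [0.5539, -0.163, 0.1539]
tool_rot: [-0.058, 0.998, -0.0, 0.0]
force: [2.0, 4.8, 4.5]
opening: 0.0009
finger_force: 2.3
```

>>> jog_arm(plan="0 -0.1 0 0 1; 0 -0.2 0 0 1; 0 -0.3 0 0 1; 0 -0.4 0 0 1; 0 -0.5 0 0 1; 0 -0.6 0 0 1; 0 -0.7 0 0 1; 0 -0.8 0 0 1")

```text
time: 23.2
position: [0.554, -0.1638, 0.1539]
tool_rot: [-0.058, 0.998, -0.0, -0.0]
force: [2.1, 4.9, 3.1]
opening: 0.0003
finger_force: 2.3
```

>>> jog_arm(plan="0 -0.1 0 0 1; 0 -0.2 0 0 1; 0 -0.3 0 0 1; 0 -0.4 0 0 1; 0 -0.5 0 0 1; 0 -0.6 0 0 1; 0 -0.7 0 0 1; 0 -0.8 0 0 1")

```text
time: 24.2
position: [0.5541, -0.1646, 0.1538]
tool_rot: [-0.058, 0.998, 0.0, -0.0]
force: [2.3, 4.8, 3.9]
opening: 0.0007
finger_force: 2.3
```

>>> jog_arm(plan="0 -0.1 0 0 1; 0 -0.2 0 0 1; 0 -0.3 0 0 1; 0 -0.4 0 0 1; 0 -0.5 0 0 1; 0 -0.6 0 0 1; 0 -0.7 0 0 1; 0 -0.8 0 0 1")

```text
time: 25.2
position: [0.5541, -0.1653, 0.1539]
tool_rot: [-0.058, 0.998, 0.0, -0.0]
force: [1.1, 4.7, 4.2]
opening: 0.0003
finger_force: 2.7
```

>>> jog_arm(plan="0 -0.1 0 0 1; 0 -0.2 0 0 1; 0 -0.3 0 0 1; 0 -0.4 0 0 1; 0 -0.5 0 0 1; 0 -0.6 0 0 1; 0 -0.7 0 0 1; 0 -0.8 0 0 1")

```text
time: 26.2
position: [0.5542, -0.1656, 0.1539]
tool_rot: [-0.058, 0.998, 0.0, 0.0]
force: [1.8, 7.8, 4.8]
opening: 0.0005
finger_force: 4.2
```

>>> jog_arm(plan="0 -0.2 0 0 1; 0 -0.4 0 0 1; 0 -0.6 0 0 1; 0 -0.8 0 0 1; 0 -1 0 0 1; 0 -1 0 0 1; 0 -1 0 0 1; 0 -1 0 0 1")

```text
time: 27.2
position: [0.5542, -0.166, 0.1538]
tool_rot: [-0.058, 0.998, 0.001, 0.0]
force: [0.5, 10.9, 5.8]
opening: 0.0
finger_force: 5.9
```

>>> jog_arm(plan="0 -0.3 0 0 1; 0 -0.6 0 0 1; 0 -0.9 0 0 1; 0 -1.2 0 0 1; 0 -1.5 0 0 1; 0 -1.5 0 0 1; 0 -1.5 0 0 1; 0 -1.5 0 0 1")

```text
time: 28.2
position: [0.5543, -0.1665, 0.1538]
tool_rot: [-0.058, 0.998, 0.001, -0.0]
force: [-1.1, 15.9, 7.6]
opening: 0.0002
finger_force: 8.7
```

>>> jog_arm(plan="0 -0.2 0 0 1; 0 -0.4 0 0 1; 0 -0.6 0 0 1; 0 -0.8 0 0 1; 0 -0.8 0 0 1; 0 -0.8 0 0 1; 0 -0.8 0 0 1; 0 -0.8 0 0 1")

```text
time: 29.2
position: [0.5543, -0.1668, 0.1538]
tool_rot: [-0.058, 0.998, 0.002, 0.0]
force: [-1.6, 19.2, 9.1]
opening: 0.0006
finger_force: 10.1
```

Pressing with about 15 N on the seal. I'll hold, then back off gently.

>>> jog_arm(plan="0 0 0 0 1; 0 0 0 0 1; 0 0 0 0 1; 0 0 0 0 1; 0 0 0 0 1; 0 0 0 0 1; 0 0 0 0 1; 0 0 0 0 1")

```text
time: 30.2
position: [0.5544, -0.1668, 0.1539]
tool_rot: [-0.058, 0.998, 0.002, 0.0]
force: [-1.6, 19.8, 8.1]
opening: 0.0002
finger_force: 10.0
```

>>> jog_arm(plan="0 1 0 0 1; 0 2 0 0 1; 0 3 0 0 1; 0 4 0 0 1; 0 6 0 0 1; 0 9 0 0 1; 0 13 0 0 1; 0 17 0 0 1")

```text
time: 31.2
position: [0.5525, -0.1524, 0.1538]
tool_rot: [-0.058, 0.998, -0.0, -0.0]
force: [0.1, -0.3, -0.5]
opening: 0.0005
finger_force: 0.0
```

>>> jog_arm(plan="0 3 -20 0 1; 0 3 -50 0 1; 0 3 -80 0 1; 0 3 -80 0 1; 0 3 -80 0 1; 0 3 -80 0 1; 0 3 -80 0 1; 0 3 -80 0 1")

```text
time: 32.2
position: [0.5522, -0.1496, 0.2334]
tool_rot: [-0.058, 0.998, 0.0, -0.0]
force: [-0.1, 0.1, 0.7]
opening: -0.0001
finger_force: 0.0
```

```bash
python3 - <<'E'
from h import *
print(env.get_obs()["time"])
for n in("side","top"):
    im=vision.get_image(n);P=pts(im);c=np.array([.5437,-.092]);d=P[...,:2]-c
    t=.116;X=d[...,0]*np.cos(t)+d[...,1]*np.sin(t);Y=-d[...,0]*np.sin(t)+d[...,1]*np.cos(t)
    for y in np.arange(-.208,-.194,.002):
        s=(abs(X)<.09)&(abs(Y-y)<.001)&(P[...,2]>.05); print(n,round(y,3),s.sum(),np.round(np.percentile(P[s][:,2],[10,50,90]),3) if s.sum()>3 else "")
    if n=="side": cv2.imwrite("pics/side9c.png",cv2.resize(im["frame"][60:260,80:330,::-1],None,fx=2,fy=2))
E
```

```text
32.2
side -0.208 31 [0.149 0.15  0.151]
side -0.206 45 [0.145 0.15  0.151]
side -0.204 62 [0.144 0.148 0.15 ]
side -0.202 78 [0.143 0.146 0.15 ]
side -0.2 28 [0.142 0.144 0.145]
side -0.198 27 [0.142 0.144 0.145]
side -0.196 29 [0.143 0.145 0.146]
top -0.208 29 [0.147 0.149 0.15 ]
top -0.206 30 [0.147 0.149 0.15 ]
top -0.204 38 [0.146 0.148 0.15 ]
top -0.202 52 [0.143 0.146 0.149]
top -0.2 47 [0.141 0.143 0.145]
top -0.198 26 [0.141 0.142 0.144]
top -0.196 39 [0.141 0.143 0.145]
```

View pics/side9c.png

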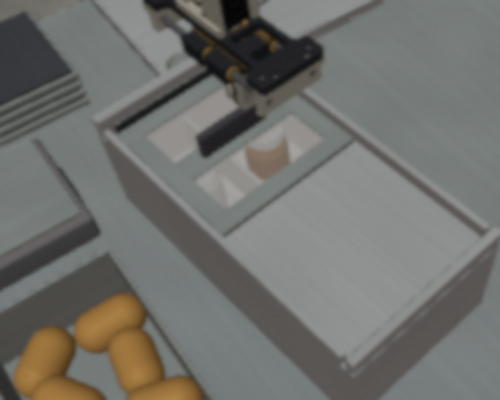

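The hatch sits against the seal, which runs along (120,128)-(210,78) in the crop, and no gap shows in the depth. The jar is visible through a pane at (268,160). I'll hand it in.

```bash
python3 -c "
from cell import sign_off
print(sign_off())"
```

```text
the job is handed in; nothing more can be done
None
```

I handed the job in at about 32 s: the shaker was seen upright on the rack, and the hatch was closed and held for over a second at an estimated 15 N on the seal (19–20 N at the wrist, less about 4 N drag), then let go; the hand-in gave no verdict, and I didn't re-measure the jar or pots.

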